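Lock the sample case with its spring-guarded bolt

TASK

Lock the coffee-sample case: with one fingertip press the long spring safety catch on its lid right down and keep it down, and with the other fingertip push the bolt by its upright thumb plate across the lid until it is fully home in its keeper, keeping the catch down until it is there. Then let the catch spring back up behind the bolt. Only push with the fingers - do not pick anything up - and leave the tin, the tamper and the stamp by the case where they stand.

Things in the scene. Friction and masses are not known exactly. Their poses are not given: they have to be found in the camera images.
- sample_case: Fixed low case, dark tub, plain grey two-leaf lid, 240 (x) x 300 (y) mm, lid top 55 mm above the worktop. Origin: centre of its underside; z up. The bolt slides along case +y to lock. The catch is on the lid's -x half, the bolt on the +x half. Place and yaw vary. Fixed guides on the lid: up to 80 mm above the worktop beside the bolt, 82 mm at both ends of the catch bar.
- catch_top (a point): Centre of the top face of the safety catch: a dark ribbed steel bar 28 mm wide (case x), 125 mm long (case y, parallel to the bolt's travel). Top 95 mm above the worktop when up, 85 mm when right down. At case x -43, y -17.5 mm; axes as the case's; moves with the bar. A fingertip may press anywhere on it and slide along it; the bar does not tilt.
- safety_catch (a joint): Travel of the catch, m: 0 up, 0.010 right down. A spring pushes it up with 3 N at the top, 6 N at the bottom. A tooth on it blocks the bolt's rack unless the catch is down by more than about 0.007; let go part-way, it blocks again at the next notch (12 mm apart).
- thumb_plate (a point): Centre of the bolt's upright steel thumb plate, 44 mm wide (case x), 8 mm thick (case y), top 120 mm and this point 100 mm above the worktop. At case x +35 mm, y -24 mm withdrawn, +24 mm home; moves with the bolt; axes as the case's. Push its -y face toward case +y. Rod, carriage and rack under it reach 80 mm: a fingertip level with the pressed catch passes over them.
- keeper (a point): The keeper: centre between its two fixed steel staples on the case's lid, at case x +35, y +86 mm, 69 mm above the worktop. The bolt's 12 mm rod enters it; at home the rod's tip is past both staples.
- bolt (a joint): Travel of the bolt, m: 0 withdrawn, 0.048 fully home in the keeper, against its stop. It moves along case +y with about 3 N of friction and stays where it is left.
- tin_mid (a point): Bystander: centre of a round screw-lid sample tin, 65 mm across, 52 mm tall, loose, upright on the lid, near its -x, +y corner.
- tamper_mid (a point): Bystander: half-way up a coffee tamper with a wooden knob, 58 mm across, 86 mm tall, loose, upright on the worktop on the case's +y side.
- stamp_mid (a point): Bystander: half-way up a turned wooden hand stamp, 25 mm across, 75 mm tall, loose, upright on the worktop on the case's -y side.
- tin: The tin; origin at the centre of its underside.
- tamper: The tamper; origin at the centre of its underside.
- stamp: The stamp; origin at the centre of its underside.
Mind the look-alikes: they are no part of the job. What is shaped like the tamper but green or purple is not meant.

How it is judged (in metres and radians):
On the way, in this order (a step that is already met when the one before it is completed fails the run):
1. a finger holds the safety catch down while the bolt is still withdrawn (value of joint safety_catch above 0.007 m and value of joint bolt below 0.008 m and contact force between the fingers and safety_catch above 0.5 N), for 0.1 s.
2. the bolt is home and a finger still holds the catch down (value of joint bolt above 0.0455 m and value of joint safety_catch above 0.006 m and contact force between the fingers and safety_catch above 0.5 N), for 0.1 s.
At the end, for the whole second after the job is handed in: The bolt is home (within 2.5 mm of its stop), the safety catch has sprung up (within 2 mm of its top), and tin, tamper and stamp stand upright, at rest and within 20 mm of where they were (value of joint bolt above 0.0455 m and value of joint safety_catch below 0.002 m and not (distance of tin_mid from where it was at the start of the episode above 0.02 m) and not (distance of tamper_mid from where it was at the start of the episode above 0.02 m) and not (distance of stamp_mid from where it was at the start of the episode above 0.02 m) and linear speed of each of tin, tamper, stamp below 0.02 m/s and angle between each of tin, tamper, stamp's own z axis and vertical below 0.1 rad); the robot touches nothing.
It fails at once if the catch is let up while the bolt is part-way (value of joint bolt between 0.008 and 0.042 m and value of joint safety_catch below 0.003 m).
It fails at once if the tin, the tamper or the stamp is lifted, carried or shoved more than 20 mm (distance of any of tin_mid, tamper_mid, stamp_mid from where it was at the start of the episode above 0.02 m).
It also fails if it takes over 38 s, if anything falls off the work surface, if the arm or the gripper's body presses on something with over 40 N, if the wrist force passes 120 N, or if a joint passes its speed limit or range.

ROBOT

A 6-joint arm with a two-finger parallel gripper is mounted at the origin on a cart in front of the work surface, level with it; the furniture and walls round the work are solid. World frame = base frame: x ahead of the robot, y to its left, z up, the work surface at z = 0. Lengths are in m, angles in degrees, forces in N, time in s.
With the tool pointing down it reaches from about 0.3 to 0.75 m from the base axis. Payload 8.5 kg.
Tool frame: the origin (TCP) lies midway between the tips of the shut fingers; the grasp point (between the pads) lies env.tcp_to_grasp behind it (env.tcp_to_grasp is the distance from the TCP to the grasp point, in m); z points along the fingers, y is the line along which they close (so a half turn about z gives the same grasp; the last joint's range is limited). The gripper opens to 85 mm and grips with 20 to 120 N. Pads are 22 mm wide; open, the fingers measure 114 mm over their backs; the gripper's body (76 mm by 85 mm) begins 54 mm behind the grasp point. The pads swing forward as they close: fully open they stand 13 mm farther back than shut.
Start: joints at [63.295, 21.807, 74.336, -0, 83.858, -12.336], TCP at [0.136, 0.533, 0.231] pointing down, gripper open.
Joint ranges: [-178.18, 178.18], [-50.72, 133.34], [12.68, 142.11], [-81.47, 261.47], [9.98, 163.14], [-165.26, 165.26]. Speed limits (degrees/s): [136.94, 136.94, 180, 180, 180, 180].

INTERFACE

Orientations are given as a 3x3 rotation matrix whose columns are the frame's x, y, z axes.
In Python, from rig import observe, optics, job, env gives the robot as it stands. The module is installed in compiled form; this text tells all that it offers.
- The arm moves only by the shell command python3 -m jog 'ROWS' [FORCE]. ROWS is JSON, a list of rows, each a list of 7 numbers: the turn, a rotation vector about the tool's x, y, z in rad, then the shift along the tool's x, y, z in m, then the opening in per cent of the stroke, from 0 (shut) to 100 (fully open). A call has 1 to 10 rows; each row shifts and turns the commanded pose from where the row before left it, along the tool's axes as they then stand; what a row does not reach is not made up. A row lasts 1/8 s, in which the tool goes at most 62.5 mm and 10.7 degrees, less where a joint would pass 70% of its speed; a pose out of reach is approached as far as the arm can. A call is refused whole if a number of a shift passes 0.0625 or a number of a turn 0.188, either way. A call with a gripper value outside its range is refused whole. The fingers move at their own pace and stop on an object; FORCE is the grip in N (left out, the last holds). Time passes only in rows, so rows that do not move let the fingers close. It gives the time, the measured TCP pose, the force, the opening and the grip force at its end, in the units of the state.
- observe(): the state, without advancing time (a new reading comes with each control period).
- optics.get_image(name): name is "side" or "top" or "wrist"; returns a dict with "pixels" (384x512x3 uint8, red, green, blue), "mtx" (3x3 intrinsics, pixels), "rvec" (rotation vector, rad) and "tvec" (3), from world to camera coordinates, as OpenCV has them. Camera axes: x right, y down, z forward; pixel columns grow to the right and rows downward; lengths in m; the calibration is good to about 2 mm. The wrist camera is an equidistant fisheye: a pixel r from the principal point sees the ray r / f radians off the axis. A picture is of the moment at which its call begins. There is no depth.
- job.close_job(): hands the job in; it is judged then, once.
The state is a dict: "time_s": time; "q": joint angles; "qvel": joint speeds; "joint_efforts": joint torques, N m; "position": TCP position; "tool_rot": TCP orientation; "ft_force": force on the tool from outside, world axes, zero at the start; "wrist_torque": the same for the moment, N m; "grip_width": finger opening in m; "gripper_force": force on a finger pad.
Only numpy, scipy, OpenCV 4.12 (cv2) and the standard library are available. Lean on these libraries where they do the work, as an engineer would, in place of code of your own. Each camera call takes 0.05 s, during which the arm holds its last target. There are 200 camera calls.

## Working session

There is one attempt and no reset: what is moved stays moved. The work goes in short steps, Python scripts to look and compute and a shell command to move; the robot and the scene stay as the last step left them, time stands still between calls to the robot, and variables do not carry over. Pictures are saved under pics/ and viewed, at most 10 in all, crops included, and the job is handed in when it is done.

```bash
mkdir -p pics; python3 - <<'E'
from rig import observe, optics, env
import cv2
s=observe(); print(s['time_s'],s['position'],s['tool_rot'],s['grip_width'],env.tcp_to_grasp)
for n in ("top","side"):
    d=optics.get_image(n); cv2.imwrite(f"pics/{n}0.png",d['pixels'][:,:,::-1]); print(n,d['mtx'],d['rvec'],d['tvec'])
E
```

```text
0.0 [0.13634658 0.53251785 0.23069643] [[-9.68725966e-01  2.48132086e-01 -6.85735240e-04]
 [ 2.48132816e-01  9.68725077e-01 -1.35316450e-03]
 [ 3.28525392e-04 -1.48099900e-03 -9.99998849e-01]] 0.0855486527396796 0.0187
top [[486.28039364   0.         254.97588079]
 [  0.         486.28039364 184.3245899 ]
 [  0.           0.           1.        ]] [ 2.16022713 -2.20277523  0.04410097] [0.10764055 0.57844629 1.38744974]
side [[449.52760578   0.         251.23190982]
 [  0.         449.52760578 192.36448159]
 [  0.           0.           1.        ]] [ 2.12969222 -0.01372628 -0.01093649] [-0.5799821  0.1277123  0.9220673]
```

View pics/top0.png

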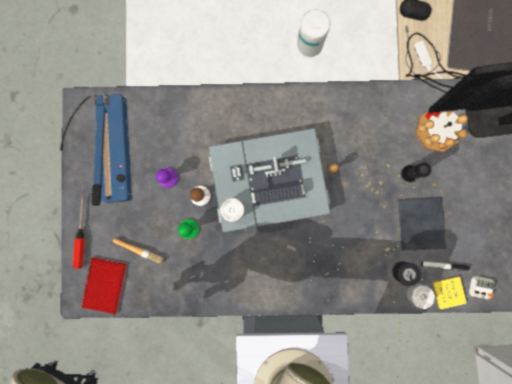

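View pics/side0.png

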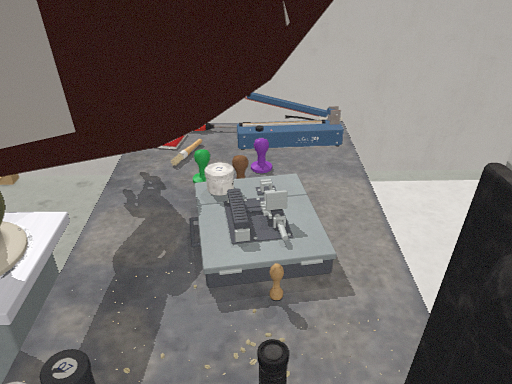

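The top view shows the lid (corners about (209,146), (317,129), (329,213), (220,230)), with case +y to the left and slightly down, and +x up. The tin is at (231,209), the plate near (237,172) and the catch at (278,192). The side view agrees: tin (219,178), tamper (240,165) and stamp (277,282).

```bash
cat >h.py <<'E'
import numpy as np, cv2
from rig import observe, optics
def cast(d,uv,z):
    R=cv2.Rodrigues(np.array(d['rvec']))[0]; t=np.array(d['tvec']).ravel(); K=np.array(d['mtx'])
    uv=np.atleast_2d(uv).astype(float); r=(R.T@np.linalg.inv(K)@np.c_[uv,np.ones(len(uv))].T).T; c=-R.T@t
    return c+r*((z-c[2])/r[:,2])[:,None]
def proj(d,P): return cv2.projectPoints(np.array(P,float),np.array(d['rvec']),np.array(d['tvec']),np.array(d['mtx']),None)[0].reshape(-1,2)
E
python3 - <<'E'
from h import *
d=optics.get_image('top'); im=d['pixels']
hsv=cv2.cvtColor(im,cv2.COLOR_RGB2HSV); print(im[150,222],im[215,300],im[100,250])
m=((hsv[...,2]>108)&(hsv[...,1]<70)).astype('uint8'); w=np.zeros_like(m); w[115:240,200:340]=1; m*=w
m=cv2.morphologyEx(m,cv2.MORPH_OPEN,np.ones((3,3)))
c=max(cv2.findContours(m,0,1)[0],key=cv2.contourArea); c=cv2.convexHull(c)
r=cv2.minAreaRect(c); b=cv2.boxPoints(r); print(r,b.tolist()); P=cast(d,b,.055); print(P[:,:2], P[:,:2].mean(0))
print([np.linalg.norm(P[i]-P[i-1]) for i in range(4)],[np.degrees(np.arctan2(*(P[i]-P[i-1])[[1,0]])) for i in range(4)])
v=cv2.resize(im[110:245,190:350],None,fx=5,fy=5,interpolation=cv2.INTER_CUBIC)
cv2.polylines(v,[((b-[190,110])*5+2).astype(int)],True,(255,0,0)); cv2.imwrite('pics/crop1.png',v[:590,:,::-1])
E
```

```text
[168 179 177] [156 167 167] [127 123 118]
((269.5, 175.5), (120.99998474121094, 138.99996948242188), 90.0) [[200.00001525878906, 115.00000762939453], [339.0, 115.00000762939453], [339.0, 236.0], [200.0, 236.0]]
[[ 0.77899003  0.24837133]
 [ 0.76992876 -0.1458232 ]
 [ 0.42922154 -0.13588102]
 [ 0.43620736  0.25253728]] [0.60358693 0.0548011 ]
[np.float64(0.34280798464679735), np.float64(0.39429866895428645), np.float64(0.34085224684841664), np.float64(0.3884811196777206)] [np.float64(-0.6962998630856182), np.float64(-91.31681487840982), np.float64(178.3285252600084), np.float64(88.96962959514538)]
```

View pics/crop1.png

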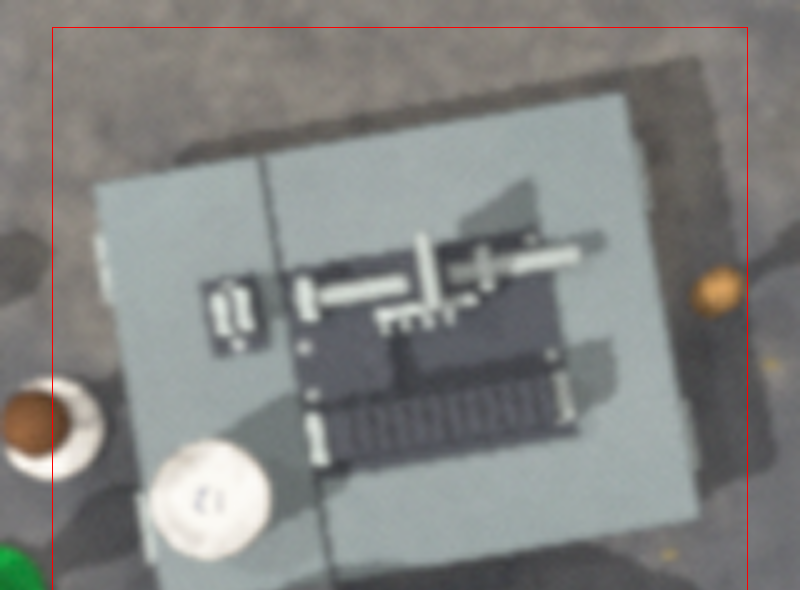

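The crop shows the lid corners at about (95,187), (625,95) and (697,518). The plate edge is at (428,270), the keeper at (235,315), the catch bar spans (325,440) to (562,400), the tin is at (212,498) and the stamp at (720,290). My brightness mask leaked onto the worktop, so I'll segment the bluish lid instead.

```bash
python3 - <<'E'
from h import *
d=optics.get_image('top'); im=d['pixels'].astype(int)
m=((im[...,2]-im[...,0]>5)&(im[...,1]>105)).astype('uint8'); w=np.zeros_like(m); w[115:240,200:340]=1; m*=w
m=cv2.morphologyEx(m,cv2.MORPH_OPEN,np.ones((3,3)))
m=cv2.morphologyEx(m,cv2.MORPH_CLOSE,np.ones((5,5)))
c=cv2.convexHull(max(cv2.findContours(m,0,1)[0],key=cv2.contourArea))
b=cv2.boxPoints(cv2.minAreaRect(c)); print(b.tolist())
P=cast(d,b,.055); print('centre lid',P[:,:2].mean(0))
print([(np.linalg.norm(P[i]-P[i-1]).round(4),np.degrees(np.arctan2(*(P[i]-P[i-1])[[1,0]])).round(2)) for i in range(4)])
f=lambda u,v:(190+(u-2)/5,110+(v-2)/5)
q=lambda uv,z:cast(d,[f(*uv)],z)[0][:2]
for pts,z in (([(95,187),(625,95),(697,518)],.055),):
    A=[q(p,z) for p in pts]; ctr=(A[0]+A[2])/2; v=A[0]-A[1]; print('hand',ctr,np.linalg.norm(v),np.linalg.norm(A[1]-A[2]),np.degrees(np.arctan2(*(-v[::1])))if 0 else np.degrees(np.arctan2(v[1],v[0])))
print('keeper',q((235,315),.069),'plate',q((428,270),.12),'catch',q((444,420),.095),q((325,440),.095),q((562,400),.095),'tin',q((212,498),.107))
E
```

```text
[[207.39646911621094, 146.47166442871094], [315.1770935058594, 128.03550720214844], [329.810546875, 213.5850372314453], [222.02993774414062, 232.0211944580078]]
centre lid [0.59022252 0.05731994]
[(np.float64(0.2452), np.float64(8.9)), (np.float64(0.3095), np.float64(-81.48)), (np.float64(0.2446), np.float64(-171.9)), (np.float64(0.3061), np.float64(98.62))]
hand [0.58999498 0.05760092] 0.30447081753265914 0.24187993275773376 98.66268200321831
keeper [0.61121692 0.14608043] plate [0.62898927 0.03904696] catch [0.54920811 0.03149187] [0.53956912 0.09660569] [ 0.55884853 -0.03301438] tin [0.50902271 0.15803275]
```

```bash
python3 -m jog '[[0,0,0.185,0,0,0,76],[0,0,0.185,0,0,0,76],[0,0,0.185,0,0,0,76],[0,0,0.185,0,0,0,76],[0,0,0.185,0,0,0,76],[0,0,0.185,0,0,0,76],[0,0,0.061,0,0,0,76]]'
python3 -m jog '[[0,0,0,-0.0485,0.0313,0,76],[0,0,0,-0.0485,0.0313,0,76],[0,0,0,-0.0485,0.0313,0,76],[0,0,0,-0.0485,0.0313,0,76],[0,0,0,-0.0485,0.0313,0,76],[0,0,0,-0.0485,0.0313,0,76],[0,0,0,-0.0485,0.0313,0,76],[0,0,0,-0.0485,0.0313,0,76],[0,0,0,-0.0485,0.0313,0,76],[0,0,0,-0.0485,0.0313,0,76]]'
python3 -m jog '[[0,0,0,-0.0485,0.0313,0,76],[0,0,0,-0.0485,0.0313,0,76],[0,0,0,0,0,0,76],[0,0,0,0,0,0,76]]'
cat > t.py <<'E'
from h import *
import sys
cx,cy=float(sys.argv[1])/1e3,float(sys.argv[2])/1e3
a=np.radians(8.5);C=np.array([[np.cos(a),-np.sin(a)],[np.sin(a),np.cos(a)]])
s=observe();R=np.array(s['tool_rot']);p=np.array(s['position'])
print('case xy now mm',C.T@(p[:2]-[.590,.0575])*1e3,'z',p[2])
w=np.r_[np.array([.590,.0575])+C@[cx,cy],p[2]]
print('tool shift',(R.T@(w-p)).round(4),'yaw',np.degrees(np.arctan2(R[1,1],R[0,1])),R[2,:2],'t',s['time_s'],'f',s['ft_force'],s['grip_width'])
E
python3 t.py -4 -45
```

```text
time_s: 1.08
position: [0.1364, 0.5327, 0.2311]
tool_rot: [[-0.145, 0.989, -0.0], [0.989, 0.145, -0.0], [-0.0, -0.0, -1.0]]
ft_force: [-0.3, -0.2, -0.6]
grip_width: 0.0648
gripper_force: 0.0
time_s: 2.33
position: [0.519, 0.0979, 0.2313]
tool_rot: [[-0.148, 0.989, -0.0], [0.989, 0.148, 0.0], [0.0, -0.0, -1.0]]
ft_force: [0.7, 0.6, 0.1]
grip_width: 0.0648
gripper_force: 0.0
time_s: 2.82
position: [0.5939, 0.0133, 0.231]
tool_rot: [[-0.148, 0.989, -0.001], [0.989, 0.148, 0.0], [0.001, -0.001, -1.0]]
ft_force: [-0.3, -0.0, 0.5]
grip_width: 0.0649
gripper_force: 0.0
case xy now mm [ -2.66485296 -44.27874638] z 0.23099311094081296
tool shift [-0.0007 -0.0013  0.    ] yaw 8.532600370111059 [ 0.00054465 -0.00087497] t 2.825 f [-0.2917087  -0.0213764   0.46245633] 0.06489967405220767
```

```bash
python3 -m jog '[[0,0,0,-0.001,-0.0013,0.04,76],[0,0,0,-0.001,0,0.04,76],[0,0,0,0,0,0.03,76],[0,0,0,0,0,0,76]]'; python3 t.py -4 -45
python3 - <<'E'
from h import *
d=optics.get_image('side'); cv2.imwrite('pics/s2.png',cv2.resize(d['pixels'][150:310,170:350],None,fx=3.3,fy=3.3,interpolation=2)[:,:,::-1])
d=optics.get_image('wrist'); cv2.imwrite('pics/w2.png',d['pixels'][:,:,::-1])
E
```

```text
time_s: 3.32
position: [0.5918, 0.0122, 0.1201]
tool_rot: [[-0.15, 0.989, -0.004], [0.989, 0.15, 0.001], [0.001, -0.004, -1.0]]
ft_force: [-0.9, 0.1, -0.1]
grip_width: 0.0652
gripper_force: 0.0
case xy now mm [ -4.91846234 -45.07295432] z 0.1200953630725756
tool shift [ 0.0001  0.0009 -0.    ] yaw 8.628225925245909 [ 0.00143687 -0.0038958 ] t 3.325 f [-0.93680795  0.05824295 -0.06056713] 0.06524470606380608
```

View pics/s2.png

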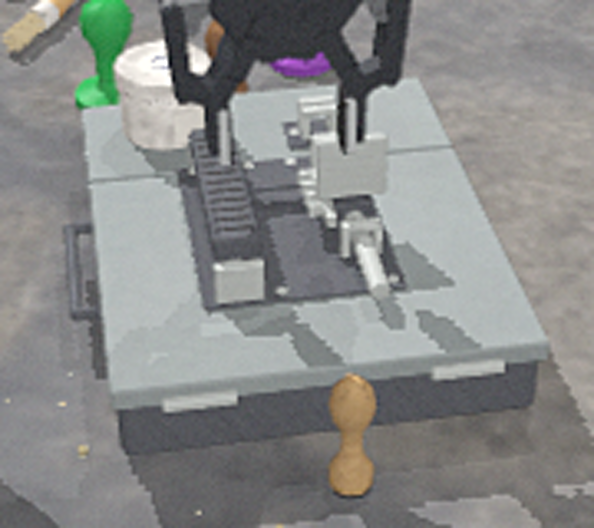

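View pics/w2.png

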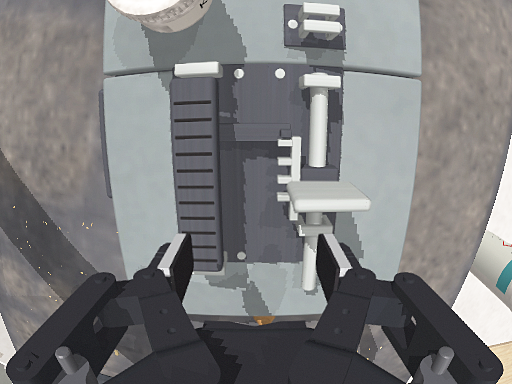

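The side crop shows the left fingertip at (222,162) over the catch bar and the right one at (348,150) on the near (-y) side of the plate. The wrist view agrees: tips at (180,250) and (335,250), and the plate's lower edge at row 210 is clear of them. Next I press down.

```bash
python3 -m jog '[[0.003,0,0,0,0.0009,0.015,76],[0,0,0,0,0,0.01,76],[0,0,0,0,0,0,76]]'|grep -E "pos|force"; for i in 1; do python3 -m jog '[[0,0,0,0,0,0.004,76],[0,0,0,0,0,0,76]]'|grep -E "pos|ft_"; python3 -m jog '[[0,0,0,0,0,0.004,76],[0,0,0,0,0,0,76]]'|grep -E "pos|ft_"; done; python3 t.py -4 -45
```

```text
position: [0.5938, 0.011, 0.0954]
ft_force: [-0.4, 0.8, 0.8]
gripper_force: 0.0
position: [0.5942, 0.0109, 0.0922]
ft_force: [-0.0, 0.3, 0.4]
position: [0.5943, 0.0109, 0.0883]
ft_force: [0.5, -1.0, 2.2]
case xy now mm [ -2.60757504 -46.74690329] z 0.08833346955225585
tool shift [ 0.0017 -0.0014  0.    ] yaw 8.534619507642992 [-0.00017076 -0.00264401] t 4.3 f [ 0.463355   -0.97579132  2.18911929] 0.06498272347865729
```

```bash
python3 -m jog '[[0,0,0,0,0,0.004,76],[0,0,0,0,0,0,76]]'|grep -E "pos|ft_"; python3 -m jog '[[0,0,0,0,0,0.003,76],[0,0,0,0,0,0,76]]'|grep -E "pos|ft_"; python3 -m jog '[[0,0,0,0,0,0.002,76],[0,0,0,0,0,0,76]]'|grep -E "pos|ft_"; python3 t.py -4 -45
```

```text
position: [0.5943, 0.0109, 0.0843]
ft_force: [-0.4, 0.3, 3.2]
position: [0.5943, 0.0109, 0.0813]
ft_force: [0.6, -0.5, 2.8]
position: [0.5943, 0.0109, 0.0793]
ft_force: [0.4, -1.1, 4.5]
case xy now mm [ -2.6542371  -46.75328088] z 0.0793472790112095
tool shift [ 0.0018 -0.0013  0.    ] yaw 8.534748594846178 [-0.00015569 -0.00266048] t 5.05 f [ 0.35394103 -1.10101866  4.51190377] 0.06496720837403169
```

```bash
python3 -m jog '[[0,0,0,0,0,0.002,76],[0,0,0,0,0,0,76]]'|grep -E "pos|ft_"; python3 -m jog '[[0,0,0,0,0,0.002,76],[0,0,0,0,0,0,76]]'|grep -E "pos|ft_"; python3 -m jog '[[0,0,0,0,0,0.001,76],[0,0,0,0,0,0,76]]'|grep -E "pos|ft_"
```

```text
position: [0.5943, 0.0109, 0.0785]
ft_force: [-1.9, 0.0, 12.4]
position: [0.5944, 0.0108, 0.0782]
ft_force: [-5.7, 0.1, 27.6]
position: [0.5945, 0.0107, 0.0781]
ft_force: [-7.7, -0.0, 33.4]
```

Contact started at about 0.089 and bottomed at 0.0785, so the full 10 mm of travel is there. I'll ease the force and then push along tool +x.

```bash
python3 -m jog '[[0,0,0,0,0,-0.002,76],[0,0,0,0,0,0,76]]'|grep -E "pos|ft_"; python3 -m jog '[[0,0,0,0.004,0,0,76],[0,0,0,0.004,0,0,76],[0,0,0,0.004,0,0,76],[0,0,0,0.004,0,0,76],[0,0,0,0,0,0,76]]'|grep -E "pos|ft_"; python3 t.py -4 9
```

```text
position: [0.5944, 0.0108, 0.0784]
ft_force: [-4.6, -0.3, 20.5]
position: [0.5934, 0.0241, 0.0786]
ft_force: [0.3, -12.7, 15.9]
case xy now mm [ -1.56561088 -33.56945308] z 0.07856327422896353
tool shift [ 0.0426 -0.0024 -0.0003] yaw 8.571470418991522 [-0.00615997  0.00114437] t 6.675 f [  0.33952322 -12.69900912  15.8861382 ] 0.06515911659244655
```

```bash
python3 -m jog '[[0,0,0,0.005,-0.0005,0,76],[0,0,0,0.005,-0.0005,0,76],[0,0,0,0.005,0,0,76],[0,0,0,0.005,0,0,76],[0,0,0,0,0,0,76]]'|grep -E "pos|ft_"; python3 t.py -4 9
```

```text
position: [0.5901, 0.044, 0.0786]
ft_force: [3.6, -10.8, 16.1]
case xy now mm [ -1.88844248 -13.33494402] z 0.07863669213126509
tool shift [ 0.0223 -0.0021 -0.0001] yaw 8.566909616219906 [-0.00578903  0.00284084] t 7.3 f [  3.60863256 -10.75811254  16.10842901] 0.06492601729105393
```

```bash
python3 -m jog '[[0,0,0,0.005,0,0,76],[0,0,0,0.005,0,0,76],[0,0,0,0.005,0,0,76],[0,0,0,0,0,0,76]]'|grep -E "pos|ft_";python3 -m jog '[[0,0,0,0.004,0,0,76],[0,0,0,0.002,0,0,76],[0,0,0,0,0,0,76]]'|grep -E "pos|ft_"; python3 t.py -4 9
```

```text
position: [0.5877, 0.0591, 0.0786]
ft_force: [2.9, -10.5, 15.8]
position: [0.5868, 0.0646, 0.0786]
ft_force: [3.9, -11.3, 16.0]
case xy now mm [-2.10409732  7.53212652] z 0.07857494204957402
tool shift [ 0.0015 -0.0019 -0.    ] yaw 8.56143051827097 [-0.00571464  0.00225395] t 8.175 f [  3.85631624 -11.32309818  16.03884438] 0.06480292892386055
```

```bash
for k in 1; do python3 -m jog '[[0,0,0,0.002,0,0,76],[0,0,0,0,0,0,76]]'|grep -E "pos|ft_"; python3 -m jog '[[0,0,0,0.002,0,0,76],[0,0,0,0,0,0,76]]'|grep -E "pos|ft_";done; python3 t.py -4 9
```

```text
position: [0.5867, 0.0654, 0.0786]
ft_force: [2.6, -19.1, 15.4]
position: [0.5867, 0.0656, 0.0786]
ft_force: [2.1, -27.5, 15.2]
case xy now mm [-2.04432324  8.50838869] z 0.07863706228832984
tool shift [ 0.0005 -0.002  -0.    ] yaw 8.406161850032186 [-0.00995074  0.00224036] t 8.675 f [  2.10975124 -27.45194799  15.1866928 ] 0.06508100887245635
```

The push force rises sharply at y = 8.5 mm, against an expected 9, so the bolt is on its stop. One check while still holding the catch.

```bash
python3 - <<'E'
from h import *
d=optics.get_image('wrist'); cv2.imwrite('pics/w3.png',d['pixels'][:,:,::-1])
E
```

```text
(no output)
```

View pics/w3.png

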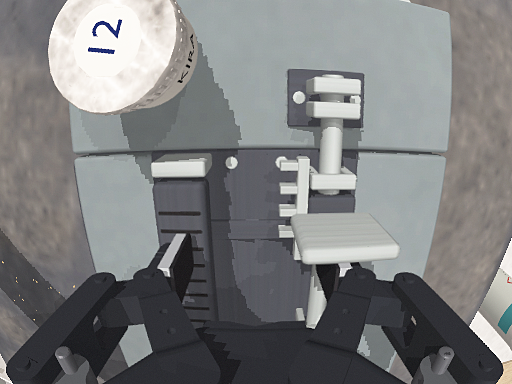

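The rod now runs through both staples (tip at about (335,75)), and the plate is against the right finger at (345,260). The tin is untouched. I'll ease the push, then lift straight up.

```bash
python3 -m jog '[[0,0,0,-0.004,0,0,76],[0,0,0,-0.003,0,-0.002,76],[0,0,0,-0.003,0,-0.005,76],[0,0,0,0,0,-0.01,76],[0,0,0,0,0,-0.03,76],[0,0,0,0,0,-0.05,76],[0,0,0,0,0,-0.05,76],[0,0,0,0,0,0,76],[0,0,0,0,0,0,76]]'|grep -E "time|pos|ft_"
python3 - <<'E'
from h import *
d=optics.get_image('side'); cv2.imwrite('pics/s4.png',cv2.resize(d['pixels'][130:310,170:350],None,fx=3.3,fy=3.3,interpolation=2)[:,:,::-1])
E
```

```text
time_s: 9.85
position: [0.5854, 0.0612, 0.2225]
ft_force: [0.7, 0.5, -1.0]
```

View pics/s4.png

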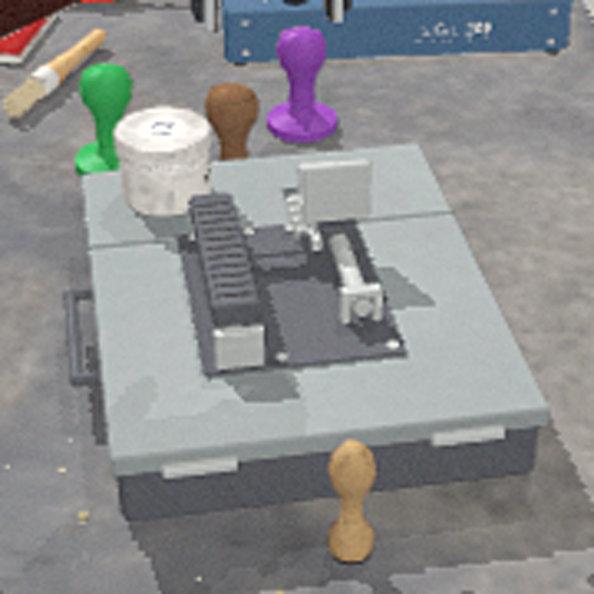

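The plate is far across at (335,190), and the catch bar stands proud again at (225,260). The tin, tamper and stamp are upright and in place, and the arm is clear.

```bash
python3 -c "from rig import job; print(job.close_job())"
```

```text
the job is handed in; nothing more can be done
None
```

I handed the job in at about 10 s: the bolt is home against its stop, the catch has sprung back up behind it, and the tin, tamper and stamp look upright and unmoved in the last picture; no verdict was returned.

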